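Put the washed spice carousel back together

TASK

The rotating spice rack has been washed and lies in parts on the worktop. Put it together on its base from the bottom up, one part at a time: first the large tier, then the medium one, then the small one, and last the carry knob, each let down over the steel pin of the part below until it sits fully down and level. Do not drop any part, and leave the jars and the bowl where they stand.

Things in the scene. Friction and masses are not known exactly. Their poses are not given: they have to be found in the camera images.
- rack_base: Base of the rack: black disc 150 mm across, stuck to the worktop by a suction foot (cannot slide); its upper disc turns freely. In the middle a 26 mm hub with a flat shoulder 22 mm above the worktop, on which the large tier rests; on it an upright steel pin, 10 mm thick, 36 mm tall (last 10 mm tapered to 4 mm). Origin: centre of underside, on the worktop; z up.
- large_tier: Large tier: loose black round tray, 176 mm across, rim 18 mm high, 3 jar seats. Centre column 26 mm thick, solid from 38 mm to its flat shoulder at 70 mm (grip there); on it a steel pin, 10 mm thick, 36 mm tall (last 10 mm tapered to 4 mm). 13 mm bore up from the underside in two bushes (0-8 and 18-26 mm), free to 38 mm. 0.08-0.26 kg. Origin: centre of underside, z up.
- medium_tier: Medium tier: loose black round tray, 146 mm across, rim 18 mm high, 3 jar seats. Centre column 26 mm thick, solid from 38 mm to its flat shoulder at 70 mm (grip there); on it a steel pin, 10 mm thick, 36 mm tall (last 10 mm tapered to 4 mm). 13 mm bore up from the underside in two bushes (0-8 and 18-26 mm), free to 38 mm. 0.08-0.26 kg. Origin: centre of underside, z up.
- small_tier: Small tier: loose black round tray, 116 mm across, rim 18 mm high, 2 jar seats. Centre column 26 mm thick, solid from 38 mm to its flat shoulder at 54 mm (grip there); on it a steel pin, 10 mm thick, 36 mm tall (last 10 mm tapered to 4 mm). 13 mm bore up from the underside in two bushes (0-8 and 18-26 mm), free to 38 mm. 0.08-0.26 kg. Origin: centre of underside, z up.
- carry_knob: Carry knob: loose black fluted cylinder, 32 mm across, 40 mm tall, standing on the worktop, hole downward: 13 mm bore in two bushes (0-8 and 18-26 mm up), free to 38 mm. Slips without force or turning over the small tier's pin until it rests on that tier's shoulder. 0.04-0.07 kg. Origin: centre of underside, z up.
- jar_a: Bystander: glass jar with a red snap lid, 40 mm across and 58 mm tall, dark spice, standing loose on the worktop, 0.12 kg. Origin: centre of the underside; z up.
- jar_b: Bystander: second glass jar with a red snap lid, same sizes, white salt, standing loose on the worktop. Origin: centre of the underside; z up.
- bowl: Bystander: white porcelain bowl, 110 mm across and 50 mm high, standing loose on the worktop at the robot's right. Origin: centre of the underside; z up.
Not all that is in view belongs to the job. What is shaped like the medium_tier but yellow is not meant.

How it is judged:
On the way, in this order (a step that is already met when the one before it is completed fails the run):
1. the large tier is plugged on the base, level, fully down and let go (horizontal distance between large_tier and rack_base below 0.005 m and z of large_tier in the frame of rack_base between 0.018 and 0.026 m and angle between large_tier's own z axis and vertical below 0.06 rad and contact force between large_tier and the fingers below 0.2 N), for 0.2 s.
2. the medium tier is plugged on the large tier, level, fully down and let go (horizontal distance between large_tier and rack_base below 0.005 m and z of large_tier in the frame of rack_base between 0.018 and 0.026 m and angle between each of large_tier, medium_tier's own z axis and vertical below 0.06 rad and horizontal distance between medium_tier and large_tier below 0.005 m and z of medium_tier in the frame of large_tier between 0.066 and 0.074 m and contact force between medium_tier and the fingers below 0.2 N), for 0.2 s.
3. the small tier is plugged on the medium tier, level, fully down and let go (horizontal distance between large_tier and rack_base below 0.005 m and z of large_tier in the frame of rack_base between 0.018 and 0.026 m and angle between each of large_tier, medium_tier, small_tier's own z axis and vertical below 0.06 rad and horizontal distance between medium_tier and large_tier below 0.005 m and z of medium_tier in the frame of large_tier between 0.066 and 0.074 m and horizontal distance between small_tier and medium_tier below 0.005 m and z of small_tier in the frame of medium_tier between 0.066 and 0.074 m and contact force between small_tier and the fingers below 0.2 N), for 0.2 s.
At the end, for the whole second after the job is handed in: Large, medium and small tier and knob stand on the base in that order, each centred on the part below within 5 mm, within 4 mm of fully down, within 0.06 rad of upright, let go and at rest; jars and bowl upright, within 30 mm of their start (all of step 3 and contact force between each of large_tier, medium_tier, carry_knob and the fingers below 0.2 N and horizontal distance between carry_knob and small_tier below 0.005 m and z of carry_knob in the frame of small_tier between 0.05 and 0.058 m and angle between carry_knob's own z axis and vertical below 0.06 rad and linear speed of each of large_tier, medium_tier, small_tier, carry_knob below 0.02 m/s and angular speed of each of large_tier, medium_tier, small_tier, carry_knob below 0.2 rad/s and distance of each of jar_a, jar_b, bowl from where it was at the start of the episode below 0.03 m and angle between each of jar_a, jar_b, bowl's own z axis and vertical below 0.1 rad); the robot touches nothing.
It fails at once if a jar or the bowl is knocked over or shoved more than 30 mm (distance of any of jar_a, jar_b, bowl from where it was at the start of the episode above 0.03 m or angle between any of jar_a, jar_b, bowl's own z axis and vertical above 0.4 rad).
It fails at once if a tier or the knob is dropped (falls free faster than 0.7 m/s, about 25 mm of fall) ((linear speed of large_tier above 0.7 m/s and contact force between large_tier and the fingers below 0.05 N) or (linear speed of medium_tier above 0.7 m/s and contact force between medium_tier and the fingers below 0.05 N) or (linear speed of small_tier above 0.7 m/s and contact force between small_tier and the fingers below 0.05 N) or (linear speed of carry_knob above 0.7 m/s and contact force between carry_knob and the fingers below 0.05 N)).
It also fails if it takes over 128 s, if anything falls off the work surface, if the arm or the gripper's body presses on something with over 40 N, if the wrist force passes 120 N, or if a joint passes its speed limit or range.

ROBOT

A 6-joint arm with a two-finger parallel gripper is mounted at the origin on the work surface. World frame = base frame: x ahead of the robot, y to its left, z up, the work surface at z = 0. Lengths are in m, angles in rad, forces in N, time in s.
With the tool pointing down it reaches from about 0.25 to 0.725 m from the base axis. Payload 4 kg.
Tool frame: the origin (TCP) lies midway between the tips of the shut fingers; the grasp point (between the pads) lies 19 mm behind it; z points along the fingers, y is the line along which they close (so a half turn about z gives the same grasp; the last joint's range is limited). The gripper opens to 85 mm and grips with 20 to 120 N. Pads are 22 mm wide; open, the fingers measure 114 mm over their backs; the gripper's body (76 mm by 85 mm) begins 54 mm behind the grasp point. The pads swing forward as they close: fully open they stand 13 mm farther back than shut.
Start: joints at [-1.308, 0.241, 0.005, 1.335, 0, 1.571], TCP at [0.13, -0.483, 0.231] pointing down, gripper open.
Joint ranges: [-2.72, 2.72], [-1.05, 1.87], [-1.09, 1.28], [-1.99, 2.15], [-1.42, 1.44], [-3.14, 3.14]. Speed limits (rad/s): [2.79, 2.79, 3.14, 3.14, 3.14, 3.14].

INTERFACE

Orientations are given as a unit quaternion [x, y, z, w].
In Python, from workcell import get_obs, imaging, workorder gives the robot as it stands.
- The arm moves only by the tool send_path, called after "Emit:" as name([rows], argument=value, ...), one row to a line, values as JSON. Schema: {"type":"object","properties":{"rows":{"type":"array","items":{"type":"object","properties":{"ax":{"type":"number"},"ay":{"type":"number"},"az":{"type":"number"},"sx":{"type":"number"},"sy":{"type":"number"},"sz":{"type":"number"},"jaw":{"type":"number"}},"additionalProperties":false,"required":["jaw"]},"minItems":1,"maxItems":10},"only":{"type":"string"},"quiet":{"type":"boolean"},"lines":{"type":"string"}},"required":["rows"],"additionalProperties":false}. rows is a list of rows, 1 to 10 of them, each an object with the fields ax, ay, az (a rotation vector in a scale on which 1.0 is 2 pi rad), sx, sy, sz (the shift in normalised numbers (1 is 0.5 m)), jaw (the finger opening in m); a field left out counts as zero (the opening has to be given); each row is the pose to reach, as a shift and turn from the pose commanded when the call began, along the tool's axes at that moment; what a row does not reach only later rows make up. A row lasts 1/8 s, in which the tool goes at most 0.0625 m and 0.188 rad, less where a joint would pass 70% of its speed; a pose out of reach is approached as far as the arm can. The fingers move at their own pace and stop on an object; the grip force is fixed at half the most. Time passes only in rows, so rows that do not move let the fingers close. The tool returns the time, the measured TCP pose, the force, the opening and the grip force at its end. only (a regular expression) keeps the lines of the reply that match it, lines (a string "A,B") keeps lines A to B, and quiet returns only ok. Shift and turn numbers lie between -1 and 1, and a call with a number outside is refused. Input that does not fit is refused with a message, and nothing moves.
- get_obs(): the state, without advancing time (a new reading comes with each control period).
- imaging.camera(name): name is "scene" or "top"; returns (picture, depth): 420x560x3 uint8, red, green, blue; 420x560 float32, m along the optical axis (not along the pixel's ray), 0 where there is no reading.
- imaging.calibration(name): a dict with "mtx" (3x3 intrinsics, pixels), "k1" (the pictures are not rectified: a ray, as slopes to the right and down, at radius r is drawn at 1 + k1 r^2 times it, then the intrinsics apply), "R" (3x3) and "t" (3): a world point X has camera coordinates R X + t. Camera axes: x right, y down, z forward; pixel columns grow to the right and rows downward; lengths in m; the calibration is good to about 2 mm. A picture is of the moment at which its call begins. calibration takes no time and is no camera call.
- workorder.job_done(): hands the job in; it is judged then, once.
The state is a dict: "clock": time; "joint_pos": joint angles; "joint_vel": joint speeds; "tau": joint torques, N m; "eef_pos": TCP position; "tool_rot": TCP orientation; "ft_force": force on the tool from outside, world axes, zero at the start; "ft_torque": the same for the moment, N m; "grip_width": finger opening in m; "grasp_force": force on a finger pad.
Only numpy, scipy, OpenCV 4.12 (cv2) and the standard library are available. Lean on these libraries where they do the work, as an engineer would, in place of code of your own. Each camera call takes 0.05 s, during which the arm holds its last target. There are 200 camera calls.

## Working session

There is one attempt and no reset: what is moved stays moved. The work goes in short steps, Python scripts to look and compute and a tool call to move; the robot and the scene stay as the last step left them, time stands still between calls to the robot, and variables do not carry over. Pictures are saved under pics/ and viewed, at most 14 in all, crops included, and the job is handed in when it is done.

```bash
ls; mkdir -p pics; python3 - <<'E'
from workcell import get_obs, imaging
import cv2
for n in("scene","top"):
    p,d=imaging.camera(n); cv2.imwrite(f"pics/{n}0.png",p[:,:,::-1])
    c=imaging.calibration(n); print(n,c)
o=get_obs(); print({k:o[k] for k in("clock","eef_pos","tool_rot","grip_width")})
E
```

```text
pics
scene {'mtx': array([[402.05526363,   0.        , 280.26631967],
       [  0.        , 402.05526363, 207.47299183],
       [  0.        ,   0.        ,   1.        ]]), 'k1': -0.008986628924199299, 'R': array([[-0.28036166,  0.95967893, -0.02033938],
       [ 0.5878696 ,  0.15491322, -0.7939844 ],
       [-0.75881926, -0.23455969, -0.6075978 ]]), 't': array([ 0.23620776, -0.25275158,  1.65347355])}
top {'mtx': array([[398.15014789,   0.        , 279.35821874],
       [  0.        , 398.15014789, 214.52733181],
       [  0.        ,   0.        ,   1.        ]]), 'k1': -0.05561151775462306, 'R': array([[-0.00232862, -0.99999301, -0.00292635],
       [-0.97964754,  0.00286858, -0.20070493],
       [ 0.20071192,  0.00239943, -0.97964737]]), 't': array([-0.07787752,  0.50481949,  1.07903861])}
{'clock': 0.1, 'eef_pos': array([ 0.12973661, -0.48227058,  0.23048649]), 'tool_rot': array([ 9.91378521e-01,  1.31025503e-01, -1.41405322e-04, -9.62511590e-04]), 'grip_width': 0.0850479044436344}
```

View pics/scene0.png

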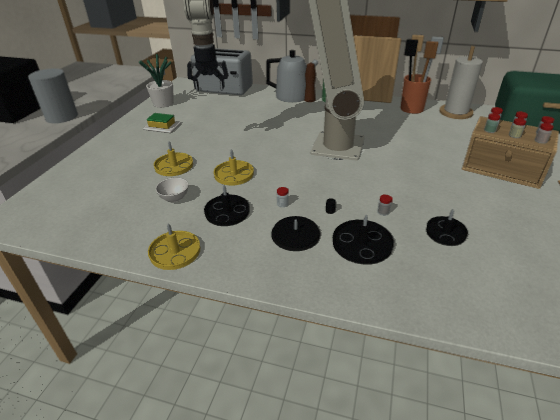

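View pics/top0.png

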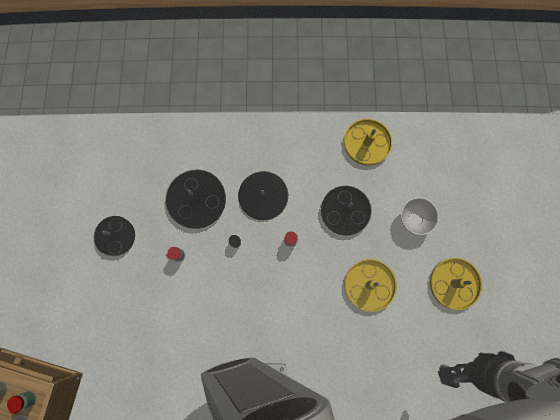

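The top picture shows black discs: small tier (115,236), large tier (195,198), base (263,195, pin but no jar seats) and medium tier (345,211). The knob is at (234,241), jars at (174,254) and (290,239), bowl at (420,216). Three yellow look-alikes are at (368,142), (369,286) and (456,284).

**Candidates for the medium tier:** black (345,211) and the yellow three. Black fits, because yellow is explicitly not meant. The crop below should confirm this.

```bash
cat > h.py <<'E'
from workcell import get_obs, imaging
import numpy as np, cv2
from scipy.optimize import least_squares
def und(n,uv):
    c=imaging.calibration(n); q=(np.atleast_2d(uv)-c["mtx"][:2,2])/c["mtx"][0,0]; s=q.copy()
    for _ in range(8): s=q/(1+c["k1"]*(s**2).sum(1,keepdims=True))
    return c,s
def cloud(n,d):
    v,u=np.nonzero(d>0); c,s=und(n,np.c_[u,v].astype(float)); z=d[v,u][:,None]
    X=np.full(d.shape+(3,),np.nan); X[v,u]=(np.c_[s*z,z]-c["t"])@c["R"]; return X
def proj(n,X):
    c=imaging.calibration(n); p=c["R"]@np.asarray(X)+c["t"]; s=p[:2]/p[2]
    return s*(1+c["k1"]*s@s)*c["mtx"][0,0]+c["mtx"][:2,2]
def tri(a,b): # pixels in scene, top
    A=[];B=[]
    for n,uv in(("scene",a),("top",b)):
        c,s=und(n,np.array(uv,float)); x,y=s[0]
        for k in(0,1):
            r=c["R"][k]-s[0][k]*c["R"][2]; A.append(r); B.append(s[0][k]*c["t"][2]-c["t"][k])
    X,res,_,_=np.linalg.lstsq(np.array(A),np.array(B),rcond=None); return X
def circ(P):
    f=lambda q:np.hypot(P[:,0]-q[0],P[:,1]-q[1])-q[2]
    r=least_squares(f,[*P.mean(0)[:2],.07],loss="soft_l1",f_scale=.002); return r.x
E
python3 - <<'E'
from h import *
I={};C={}
for n in("scene","top"):
    p,d=imaging.camera(n); I[n]=p; C[n]=cloud(n,d); 
    cv2.imwrite(f"pics/raw_{n}.png",p[:,:,::-1])
T=I["top"].astype(int)
for nm,(u,v) in dict(small=(115,236),large=(195,198),base=(263,195),med=(345,211),knob=(234,241),bowl=(420,216),jara=(174,254),jarb=(290,239)).items():
    print(nm,"top depth pt",C["top"][v,u].round(4))
# disc outline at known height: silhouettes in top, intersect with rim plane (measured z of rim pixels from cloud)
m=(T.max(2)<60).astype(np.uint8); k,l,st,ce=cv2.connectedComponentsWithStats(m[120:330,60:400])
for i in range(1,k):
    if st[i,4]<60: continue
    cnt=max(cv2.findContours((l==i).astype(np.uint8),0,1)[0],key=len)[:,0]+[60,120]
    X=C["top"][np.nonzero(l==i)[0]+120,np.nonzero(l==i)[1]+60]; z=X[:,2]
    zs=np.nanpercentile(z,[5,25,50,75,95,99.5])
    c,s=und("top",cnt.astype(float)); 
    print(ce[i]+[60,120],st[i,4],"z",zs.round(4),"rect",cv2.fitEllipse(cnt) if len(cnt)>5 else '')
def crop(n,x,y,w,h,f): return cv2.resize(np.ascontiguousarray(I[n][y:y+h,x:x+w,::-1]),None,fx=f,fy=f,interpolation=cv2.INTER_CUBIC)
a=crop("scene",190,170,290,100,2.7); b=crop("top",85,160,290,105,2.7)
cv2.imwrite("pics/crop1.png",np.vstack([a,b]))
E
```

```text
small top depth pt [0.447  0.3966 0.0296]
large top depth pt [0.5531 0.1624 0.0538]
base top depth pt [ 0.5693 -0.0311  0.0225]
med top depth pt [ 0.5161 -0.2675  0.0425]
knob top depth pt [0.4307 0.0494 0.0405]
bowl top depth pt [ 0.5086 -0.4975  0.0039]
jara top depth pt [0.3918 0.213  0.0611]
jarb top depth pt [ 0.4338 -0.1087  0.0562]
[195.45486111 199.02816358] 2592 z [0.0013 0.0035 0.0052 0.0072 0.0204 0.0713] rect ((195.40774536132812, 198.90255737304688), (56.64491271972656, 58.612831115722656), 64.59774017333984)
[262.58410452 195.4011976 ] 1837 z [0.0067 0.0141 0.0159 0.0175 0.0201 0.0258] rect ((262.58660888671875, 195.3653106689453), (47.39676284790039, 47.95805358886719), 75.77645111083984)
[345.36623668 210.29220415] 1783 z [0.0011 0.0035 0.0052 0.0075 0.0229 0.0725] rect ((345.3916931152344, 210.24215698242188), (47.847965240478516, 48.75416564941406), 118.78831481933594)
[114.28288908 235.49183147] 1163 z [0.0014 0.0036 0.0057 0.0105 0.0473 0.0561] rect ((114.2066421508789, 235.2428436279297), (37.60435485839844, 39.95214080810547), 67.24366760253906)
[234.2        240.65714286] 105 z [0.0266 0.0384 0.0397 0.0411 0.044  0.0453] rect ((234.1830291748047, 240.68093872070312), (10.018282890319824, 11.719413757324219), 152.94192504882812)
```

View pics/crop1.png

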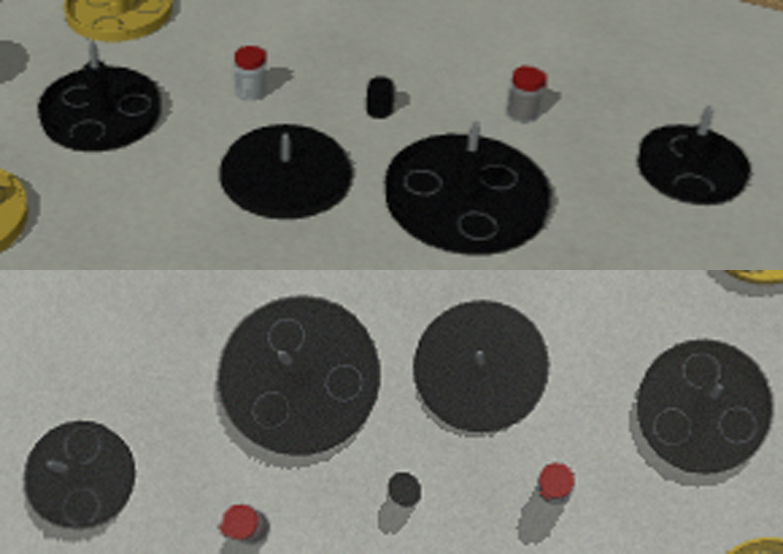

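The crop confirms it. Black medium tier (three seats, smaller than the large one) is at top (345,211) and scene (226,209). The base has no seats, and the small tier has two. Next I fit outline models in both views for accurate centres.

```bash
cat >> h.py <<'E'
a=np.linspace(0,2*np.pi,72,endpoint=False)
def ring(r,z): return np.c_[r*np.cos(a),r*np.sin(a),np.full(72,z)]
S=16
def model(n,parts,xy,z0):
    m=np.zeros((420*4,560*4),np.uint8)
    for q in parts:
        P=np.vstack([ring(r,z) for r,z in q])+[*xy,z0]
        uv=np.array([proj(n,p) for p in P]); h=cv2.convexHull(np.float32(uv))[:,0]
        cv2.fillConvexPoly(m,np.round((h+.5)*4*S-S/2).astype(np.int32),1,shift=4)
    return m
def disc(R,h): return [[(R,0.0),(R,h)]]
def fit(n,img,parts,xy,z0,thr=60,win=None):
    """align model centroid/moments to dark mask inside the model's dilated bbox"""
    m=(img.max(2)<thr).astype(np.uint8); xy=np.array(xy,float)
    u,v=proj(n,[*xy,z0+.01]).round().astype(int); 
    k,l,st,ce=cv2.connectedComponentsWithStats(m); ids=np.unique(l[v-4:v+5,u-4:u+5]); ids=ids[ids>0]
    i=max(ids,key=lambda i:st[i,4]); cm=(l==i).astype(np.uint8)
    cm=cv2.morphologyEx(cm,cv2.MORPH_CLOSE,np.ones((7,7)))
    cm4=cv2.resize(cm,None,fx=4,fy=4,interpolation=cv2.INTER_NEAREST)
    def f(q):
        M=model(n,parts,q,z0); ov=(M!=cm4).sum()/16.; return ov
    from scipy.optimize import minimize
    r=minimize(f,xy,method="Nelder-Mead",options=dict(initial_simplex=[xy,xy+[.01,0],xy+[0,.01]],xatol=1e-4,fatol=.1,maxiter=60))
    return r.x,r.fun,cm.sum()
E
python3 - <<'E'
from h import *
I={n:cv2.imread(f"pics/raw_{n}.png")[:,:,::-1] for n in("scene","top")}
col=lambda R,s:disc(R,.018)+[[(.013,0),(.013,s)]]
for nm,(parts,xy) in dict(large=(col(.088,.07),(.56,.165)),med=(col(.073,.07),(.527,-.27)),small=(col(.058,.054),(.45,.396)),base=([[(.075,0.),(.075,.016)],[(.013,0),(.013,.022)]],(.57,-.031)),knob=(disc(.016,.04),(.43,.049))).items():
    for n in I:
        x,f,N=fit(n,I[n],parts,xy,0); print(nm,n,x.round(4),"mismatch",round(f),"of",N)
# pin tips: bright grey in scene crop / top crop (crop px/2.7 + origin)
for nm,s,t in dict(large=((474,123),(283,354)),base=((286,136),(480,352)),med=((93,42),(717,387)),small=((708,108),(50,464))).items() if 0 else []: pass
g=lambda p,o:(p[0]/2.7+o[0]-.3,p[1]/2.7+o[1]-.3)
for nm,s,t in [("large",(475,123),(280,352)),("base",(285,134),(480,351)),("med",(93,42),(719,386)),("small",(708,108),(49,462))]:
    X=tri(g(s,(190,170)),g((t[0],t[1]-270),(85,160))); print(nm,"tip",X.round(4))
E
```

```text
Traceback (most recent call last):
  File "h.py", line 46, in fit
    r=minimize(f,xy,method="Nelder-Mead",options=dict(initial_simplex=[xy,xy+[.01,0],xy+[0,.01]],xatol=1e-4,fatol=.1,maxiter=60))
  File "h.py", line 44, in f
    M=model(n,parts,q,z0); ov=(M!=cm4).sum()/16.; return ov
  File "h.py", line 31, in model
    uv=np.array([proj(n,p) for p in P]); h=cv2.convexHull(np.float32(uv))[:,0]
                 ~~~~^^^^^
  File "h.py", line 12, in proj
    c=imaging.calibration(n); p=c["R"]@np.asarray(X)+c["t"]; s=p[:2]/p[2]
ValueError: time passes only in moves, steps and waits
```

```bash
sed -i 's/imaging.calibration(n)/cal(n)/; ' h.py; sed -i '3a import functools\ncal=functools.lru_cache(None)(lambda n:imaging.calibration(n))' h.py
python3 - <<'E'
from h import *
I={n:cv2.imread(f"pics/raw_{n}.png")[:,:,::-1] for n in("scene","top")}
col=lambda R,s:disc(R,.018)+[[(.013,0),(.013,s)]]
for nm,(parts,xy) in dict(large=(col(.088,.07),(.56,.165)),med=(col(.073,.07),(.527,-.27)),small=(col(.058,.054),(.45,.396)),base=([[(.075,0.),(.075,.016)],[(.013,0),(.013,.022)]],(.57,-.031)),knob=(disc(.016,.04),(.43,.049))).items():
    for n in I:
        x,f,N=fit(n,I[n],parts,xy,0); print(nm,n,x.round(4),"mismatch",round(f),"of",N)
g=lambda p,o:(p[0]/2.7+o[0]-.3,p[1]/2.7+o[1]-.3)
for nm,s,t in [("large",(475,123),(280,352)),("base",(285,134),(480,351)),("med",(93,42),(719,386)),("small",(708,108),(49,462))]:
    X=tri(g(s,(190,170)),g((t[0],t[1]-270),(85,160))); print(nm,"tip",X.round(4))
E
```

```text
large scene [0.5616 0.1699] mismatch 61 of 2157
large top [0.5625 0.1706] mismatch 92 of 2691
med scene [ 0.5245 -0.2748] mismatch 45 of 1150
med top [ 0.526  -0.2738] mismatch 65 of 1902
small scene [0.451  0.4069] mismatch 44 of 948
small top [0.4523 0.4082] mismatch 57 of 1244
base scene [ 0.5745 -0.0297] mismatch 134 of 1344
base top [ 0.573  -0.0305] mismatch 160 of 1853
knob scene [0.4358 0.0508] mismatch 16 of 135
knob top [0.4337 0.0504] mismatch 22 of 107
large tip [0.5631 0.1697 0.1044]
base tip [ 0.5758 -0.0308  0.0578]
med tip [ 0.5257 -0.2736  0.105 ]
small tip [0.4527 0.4062 0.0882]
```

Both views and the triangulated pins agree to about 1–2 mm, and the tip heights (104, 58, 105 and 88 mm) match the stated 106, 58, 106 and 90. Moving now: turn the tool to yaw 90° while travelling towards the large tier.

Units first: shifts go in shares of 0.5 m and turns go in shares of 2 pi rad. So 0.435 m / 0.5 = 0.87, -0.32 m / 0.5 = -0.64, -1.308 rad / 6.2832 = -0.2082.

```bash
cat > go.py <<'E'
import sys; from workcell import get_obs; import numpy as np; from scipy.spatial.transform import Rotation as R
o=get_obs(); r=R.from_quat(o["tool_rot"]); tgt=R.from_quat([.70711,.70711,0,0])
print("rotvec",(r.inv()*tgt).as_rotvec().round(4),"d",*[r.inv().apply(np.array(list(map(float,a.split(","))))-o["eef_pos"]).round(4) for a in sys.argv[1:]])
print("t",round(o["clock"],2),"pos",o["eef_pos"].round(4),"q",np.round(o["joint_pos"],2),"w",round(o["grip_width"],4),"gf",round(float(np.max(o["grasp_force"])),1),"ft",np.round(o["ft_force"],1))
E
```

Emit:
send_path([
  {"az":-0.0298, "sx":0.09, "sy":-0.08, "jaw":0.085},
  {"az":-0.0595, "sx":0.18, "sy":-0.16, "jaw":0.085},
  {"az":-0.0893, "sx":0.27, "sy":-0.24, "jaw":0.085},
  {"az":-0.119, "sx":0.36, "sy":-0.32, "jaw":0.085},
  {"az":-0.1488, "sx":0.45, "sy":-0.4, "jaw":0.085},
  {"az":-0.1786, "sx":0.54, "sy":-0.48, "jaw":0.085},
  {"az":-0.2082, "sx":0.63, "sy":-0.56, "jaw":0.085},
  {"az":-0.2082, "sx":0.72, "sy":-0.64, "jaw":0.085},
  {"az":-0.2082, "sx":0.81, "sy":-0.72, "jaw":0.085},
  {"az":-0.2082, "sx":0.87, "sy":-0.766, "jaw":0.085},
])

```text
clock: 1.45
eef_pos: [0.4514, 0.0025, 0.2312]
tool_rot: [0.706, 0.708, 0.0, -0.0]
ft_force: [1.2, -0.2, 1.4]
grip_width: 0.0847
grasp_force: 0.0
```

```bash
python3 go.py .562,.170,.231 .562,.170,.042
```

```text
rotvec [ 0.0001 -0.0002  0.0028] d [0.1672 0.1111 0.0002] [0.1671 0.1111 0.1892]
t 1.45 pos [0.4514 0.0025 0.2312] q [ 0.01  0.14 -0.12  1.31  0.    1.57] w 0.0847 gf 0.0 ft [ 1.2 -0.2  1.4]
```

To row units: 0.167 m / 0.5 = 0.334, 0.165 m / 0.5 = 0.33.

Emit:
send_path([
  {"sx":0.1, "sy":0.066, "jaw":0.085},
  {"sx":0.2, "sy":0.132, "jaw":0.085},
  {"sx":0.3, "sy":0.2, "jaw":0.085},
  {"sx":0.334, "sy":0.222, "sz":0.04, "jaw":0.085},
  {"sx":0.334, "sy":0.222, "sz":0.14, "jaw":0.085},
  {"sx":0.334, "sy":0.222, "sz":0.24, "jaw":0.085},
  {"sx":0.334, "sy":0.222, "sz":0.3, "jaw":0.085},
  {"sx":0.334, "sy":0.222, "sz":0.33, "jaw":0.085},
])

```text
clock: 2.45
eef_pos: [0.56, 0.1666, 0.0639]
tool_rot: [0.707, 0.707, -0.002, -0.001]
ft_force: [-1.2, -0.4, -0.7]
grip_width: 0.0849
grasp_force: 0.0
```

```bash
python3 go.py .562,.170,.041; python3 - <<'E'
from h import *
p,d=imaging.camera("scene"); cv2.imwrite("pics/g1.png",cv2.resize(np.ascontiguousarray(p[130:290,260:460,::-1]),None,fx=3,fy=3))
E
```

```text
rotvec [-0.0038  0.0012  0.0001] d [0.0034 0.0021 0.0229]
t 2.45 pos [0.56   0.1666 0.0639] q [ 0.29  0.53 -0.02  1.02 -0.    1.86] w 0.0849 gf 0.0 ft [-1.2 -0.4 -0.7]
```

View pics/g1.png

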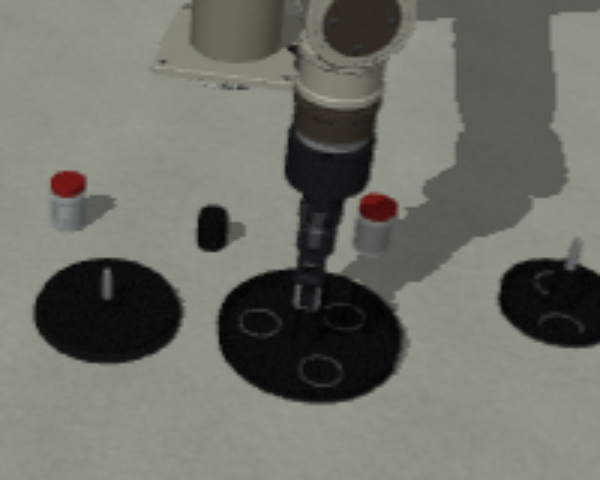

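The gripper straddles the large tier's column, with both fingertips around (305,295) of the crop and nothing in the way. Now descend and close.

To row units: 0.0245 m / 0.5 = 0.049, 0.012 m / 0.5 = 0.024.

Emit:
send_path([
  {"sx":0.002, "sz":0.024, "jaw":0.085},
  {"sx":0.002, "sz":0.049, "jaw":0.085},
  {"sx":0.002, "sz":0.049, "jaw":0.06},
  {"sx":0.002, "sz":0.049, "jaw":0.02},
  {"sx":0.002, "sz":0.049, "jaw":0.02},
  {"sx":0.002, "sz":0.049, "jaw":0.02},
  {"sx":0.002, "sz":0.049, "jaw":0.02},
  {"sx":0.002, "sz":0.049, "jaw":0.02},
])

```text
clock: 3.5
eef_pos: [0.5624, 0.1682, 0.0429]
tool_rot: [0.707, 0.707, 0.001, 0.001]
ft_force: [0.8, -0.6, 6.5]
grip_width: 0.0242
grasp_force: 59.1
```

```bash
python3 go.py .562,.170,.041
```

```text
rotvec [ 0.0022 -0.0006 -0.0001] d [ 0.0018 -0.0004  0.0019]
t 3.5 pos [0.5624 0.1682 0.0429] q [ 0.29  0.55 -0.05  0.97 -0.    1.86] w 0.0242 gf 59.1 ft [ 0.8 -0.6  6.5]
```

To row units: -0.199 m / 0.5 = -0.398, -0.085 m / 0.5 = -0.17.

Emit:
send_path([
  {"sz":-0.02, "jaw":0.02},
  {"sz":-0.06, "jaw":0.02},
  {"sz":-0.12, "jaw":0.02},
  {"sz":-0.17, "jaw":0.02},
  {"sx":-0.06, "sy":0.004, "sz":-0.18, "jaw":0.02},
  {"sx":-0.14, "sy":0.01, "sz":-0.18, "jaw":0.02},
  {"sx":-0.24, "sy":0.016, "sz":-0.18, "jaw":0.02},
  {"sx":-0.32, "sy":0.02, "sz":-0.18, "jaw":0.02},
  {"sx":-0.38, "sy":0.024, "sz":-0.18, "jaw":0.02},
  {"sx":-0.398, "sy":0.024, "sz":-0.18, "jaw":0.02},
])

```text
clock: 4.75
eef_pos: [0.5728, -0.0327, 0.1315]
tool_rot: [0.708, 0.706, -0.0, -0.001]
ft_force: [-0.6, -0.1, -0.6]
grip_width: 0.0241
grasp_force: 59.0
```

Emit:
send_path([
  {"jaw":0.02},
  {"jaw":0.02},
  {"jaw":0.02},
])

```text
clock: 5.12
eef_pos: [0.5734, -0.0298, 0.1318]
tool_rot: [0.706, 0.708, 0.0, -0.0]
ft_force: [-0.0, 1.0, -2.2]
grip_width: 0.0241
grasp_force: 59.0
```

```bash
python3 go.py .5745,-.0303,.130;  cat > look.py <<'E'
# fit held tier in both views:  look.py R shoulder x y z
import sys; from h import *
R,s,x,y,z=map(float,sys.argv[1:6]); tag=sys.argv[6]
from scipy.optimize import minimize
for n in("scene","top"):
    p,d=imaging.camera(n); cv2.imwrite(f"pics/{tag}_{n}.png",p[:,:,::-1]); C=cloud(n,d)
    # rim top ring from depth: points near rim height
    P=C[(abs(C[...,2]-z-.003)<.02)&(np.hypot(C[...,0]-x,C[...,1]-y)<R+.006)]
    ok=np.hypot(P[:,0]-x,P[:,1]-y)<.9*R
    print(n,"floor z",np.median(P[ok,2]).round(4), "tilt", np.linalg.lstsq(np.c_[P[ok,:2]-[x,y],np.ones(ok.sum())],P[ok,2],rcond=None)[0].round(3))
    try: xx,f,N=fit(n,p,disc(R,.018),(x,y),z); print(n,"xy",xx.round(4),round(f),N)
    except Exception as e: print(e)
E
python3 look.py .088 .07 .5745 -.0303 .09 L1
```

```text
rotvec [-0.0002 -0.0003  0.0018] d [-0.0005  0.0011  0.0018]
t 5.12 pos [ 0.5734 -0.0298  0.1318] q [-0.05  0.45  0.03  1.16  0.    1.52] w 0.0241 gf 59.0 ft [-0.   1.  -2.2]
scene floor z 0.0937 tilt [-0.001  0.001  0.094]
scene xy [ 0.5748 -0.026 ] 2298 4352
top floor z 0.0935 tilt [-0.001  0.006  0.094]
max() iterable argument is empty
```

```bash
cat > rim.py <<'E'
# rim.py R x y z tag : centre of a held/placed tier, underside z, from edge pixels of its rim
import sys; from h import *
R,x,y,z=map(float,sys.argv[1:5]); tag=sys.argv[5]
th=np.radians(np.arange(0,360,4)); out=[]
for n in("top","scene"):
    p,d=imaging.camera(n); cv2.imwrite(f"pics/{tag}_{n}.png",p[:,:,::-1]); X=cloud(n,d); g=p.max(2).astype(np.float32)
    # outward radial profiles at rim-top height and at base height; edge = dark->light at the silhouette
    best=[]
    def edges(q,h):
        rr=np.arange(R-.015,R+.015,.0005); E=[]
        for t in th:
            uv=np.array([proj(n,[q[0]+r*np.cos(t),q[1]+r*np.sin(t),h]) for r in rr],np.float32)
            v=cv2.remap(g,uv[:,:1],uv[:,1:],cv2.INTER_LINEAR)[:,0]
            if v[:8].mean()<60 and v[-8:].mean()-v[:8].mean()>35:
                k=np.argmax(np.diff(cv2.GaussianBlur(v[None],(7,1),0)[0])); E.append((t,rr[k]))
        return np.array(E)
    c=cal(n); cam=-c["R"].T@c["t"]
    q=np.array([x,y])
    for it in range(3):
        E=[]
        for h,sgn in((z+.018,1),(z,-1)):
            e=edges(q,h)
            # rim-top edge is the silhouette on the side away from the camera, lower edge on the near side
            if len(e)==0: continue
            az=np.arctan2(*(q-cam[:2])[::-1]); away=np.cos(e[:,0]-az)
            E.append(e[away*(1 if sgn>0 else -1)>.25])
        E=np.vstack(E); r=E[:,1]-R
        f=lambda s:r-(s[0]*np.cos(E[:,0])+s[1]*np.sin(E[:,0])+s[2])
        s=least_squares(f,[0,0,0],loss="soft_l1",f_scale=.001).x; q=q+s[:2]
    print(n,"centre",q.round(4),"dr",s[2].round(4),"n",len(E)); 
E
python3 rim.py .088 .5745 -.0303 .0885 L2
```

```text
top centre [ 0.5723 -0.0278] dr 0.0003 n 22
scene centre [ 0.5702 -0.0292] dr -0.0002 n 50
```

```bash
python3 -c "
import cv2,numpy as np
a=cv2.imread('pics/L1_top.png')[120:270,180:350];b=cv2.imread('pics/L1_scene.png')[150:300,220:390]
cv2.imwrite('pics/L1v.png',cv2.resize(np.hstack([a,b]),None,fx=2.3,fy=2.3,interpolation=2))"
```

```text
(no output)
```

View pics/L1v.png

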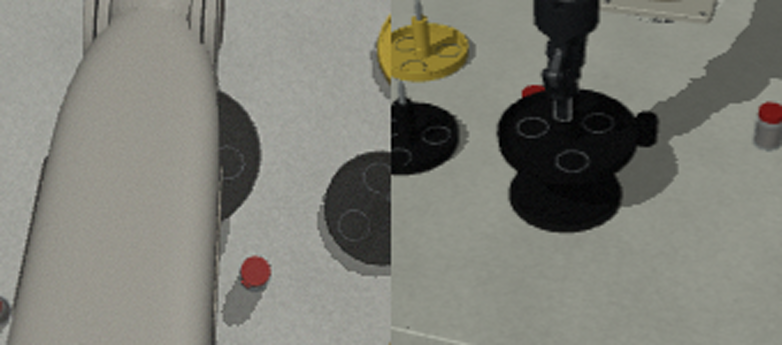

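The level tier hangs over the base, with the tier at right crop (565,130) and the base at (565,190). Its centre is about (0.573,-0.028), so it needs roughly +1/-2 mm. Descending in steps while watching the force.

To row units: 0.042 m / 0.5 = 0.084, 0.001 m / 0.5 = 0.002.

Emit:
send_path([
  {"sx":-0.004, "sy":0.002, "sz":0.02, "jaw":0.02},
  {"sx":-0.004, "sy":0.002, "sz":0.04, "jaw":0.02},
  {"sx":-0.004, "sy":0.002, "sz":0.06, "jaw":0.02},
  {"sx":-0.004, "sy":0.002, "sz":0.072, "jaw":0.02},
  {"sx":-0.004, "sy":0.002, "sz":0.084, "jaw":0.02},
  {"sx":-0.004, "sy":0.002, "sz":0.084, "jaw":0.02},
])

```text
clock: 6.08
eef_pos: [0.5748, -0.0329, 0.0895]
tool_rot: [0.707, 0.707, 0.0, 0.0]
ft_force: [1.0, 1.2, -2.4]
grip_width: 0.0244
grasp_force: 58.9
```

```bash
python3 go.py .5745,-.032,.065
```

```text
rotvec [ 0.0004 -0.0003  0.    ] d [ 0.0009 -0.0003  0.0245]
t 6.08 pos [ 0.5748 -0.0329  0.0895] q [-0.06  0.48 -0.02  1.06  0.    1.51] w 0.0244 gf 58.9 ft [ 1.   1.2 -2.4]
```

To row units: 0.0225 m / 0.5 = 0.045, 0.02 m / 0.5 = 0.04.

Emit:
send_path([
  {"sz":0.016, "jaw":0.02},
  {"sz":0.03, "jaw":0.02},
  {"sz":0.04, "jaw":0.02},
  {"sz":0.045, "jaw":0.02},
  {"sz":0.045, "jaw":0.02},
])

```text
clock: 6.7
eef_pos: [0.5749, -0.0329, 0.0671]
tool_rot: [0.707, 0.707, 0.0, 0.0]
ft_force: [3.4, 0.7, -4.0]
grip_width: 0.0246
grasp_force: 58.9
```

```bash
python3 go.py .5745,-.032,.065
```

```text
rotvec [ 0.0007 -0.0002  0.0001] d [ 0.0009 -0.0004  0.0021]
t 6.7 pos [ 0.5749 -0.0329  0.0671] q [-0.06  0.51 -0.05  1.01  0.    1.51] w 0.0246 gf 58.9 ft [ 3.4  0.7 -4. ]
```

To row units: 0.003 m / 0.5 = 0.006, 0.001 m / 0.5 = 0.002.

Emit:
send_path([
  {"sy":-0.001, "sz":0.002, "jaw":0.02},
  {"sy":-0.001, "sz":0.004, "jaw":0.02},
  {"sy":-0.001, "sz":0.006, "jaw":0.02},
  {"sy":-0.001, "sz":0.006, "jaw":0.02},
])

```text
clock: 7.2
eef_pos: [0.5748, -0.0329, 0.0649]
tool_rot: [0.707, 0.707, 0.001, 0.001]
ft_force: [3.7, 2.0, 1.3]
grip_width: 0.0241
grasp_force: 59.4
```

```bash
python3 go.py .5745,-.032,.065
```

```text
rotvec [ 0.0019 -0.0002  0.0001] d [ 0.0009 -0.0003 -0.0001]
t 7.2 pos [ 0.5748 -0.0329  0.0649] q [-0.06  0.51 -0.06  1.01  0.    1.51] w 0.0241 gf 59.4 ft [3.7 2.  1.3]
```

To row units: 0.001 m / 0.5 = 0.002, -0.0005 m / 0.5 = -0.001.

Emit:
send_path([
  {"sy":-0.001, "sz":0.002, "jaw":0.02},
  {"sy":-0.001, "sz":0.002, "jaw":0.02},
  {"sy":-0.001, "sz":0.002, "jaw":0.03},
  {"sy":-0.001, "sz":0.002, "jaw":0.06},
  {"sy":-0.001, "sz":0.002, "jaw":0.06},
  {"sy":-0.001, "sz":0.002, "jaw":0.06},
])

```text
clock: 7.95
eef_pos: [0.5726, -0.0331, 0.0627]
tool_rot: [0.707, 0.707, -0.001, -0.001]
ft_force: [0.3, 0.7, -0.1]
grip_width: 0.0601
grasp_force: 0.0
```

```bash
python3 go.py .5745,-.032,.12
```

```text
rotvec [-0.002   0.0001 -0.0002] d [ 0.0011  0.0018 -0.0573]
t 7.95 pos [ 0.5726 -0.0331  0.0627] q [-0.06  0.51 -0.06  1.   -0.    1.51] w 0.0601 gf 0.0 ft [ 0.3  0.7 -0.1]
```

Emit:
send_path([
  {"sz":-0.1, "jaw":0.085},
  {"sz":-0.2, "jaw":0.085},
  {"sz":-0.28, "jaw":0.085},
  {"sx":-0.1, "sy":-0.02, "sz":-0.28, "jaw":0.085},
  {"sx":-0.2, "sy":-0.04, "sz":-0.28, "jaw":0.085},
  {"sx":-0.3, "sy":-0.06, "sz":-0.28, "jaw":0.085},
  {"sx":-0.4, "sy":-0.08, "sz":-0.28, "jaw":0.085},
  {"sx":-0.48, "sy":-0.098, "sz":-0.28, "jaw":0.085},
  {"sx":-0.48, "sy":-0.098, "sz":-0.26, "jaw":0.085},
])

```text
clock: 9.07
eef_pos: [0.5238, -0.2761, 0.1935]
tool_rot: [0.709, 0.705, -0.0, 0.001]
ft_force: [0.3, 0.1, 0.3]
grip_width: 0.0847
grasp_force: 0.0
```

```bash
python3 go.py .5252,-.274,.041; python3 rim.py .088 .5745 -.0303 .022 L3; python3 -c "
import cv2,numpy as np
a=cv2.imread('pics/L3_top.png')[120:270,180:350];b=cv2.imread('pics/L3_scene.png')[150:300,180:350]
cv2.imwrite('pics/L3v.png',cv2.resize(np.hstack([a,b]),None,fx=2.3,fy=2.3,interpolation=2))"
```

```text
rotvec [ 0.0009  0.0011 -0.0049] d [0.0023 0.0013 0.1525]
t 9.07 pos [ 0.5238 -0.2761  0.1935] q [-0.48  0.44  0.19  1.32 -0.    1.09] w 0.0847 gf 0.0 ft [0.3 0.1 0.3]
top centre [ 0.5741 -0.0306] dr 0.0001 n 76
scene centre [ 0.5759 -0.0304] dr 0.0022 n 74
```

View pics/L3v.png

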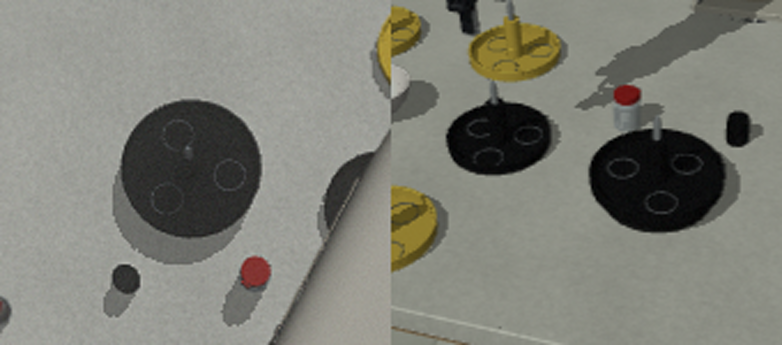

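The large tier sits on the base, level and centred at (0.574,-0.0305): left crop (190,168), right crop (657,180). Next, the medium tier.

To row units: 0.13 m / 0.5 = 0.26, 0.12 m / 0.5 = 0.24.

Emit:
send_path([
  {"sx":0.002, "sy":0.002, "sz":0.1, "jaw":0.085},
  {"sx":0.002, "sy":0.002, "sz":0.18, "jaw":0.085},
  {"sx":0.002, "sy":0.002, "sz":0.24, "jaw":0.085},
  {"sx":0.002, "sy":0.002, "sz":0.26, "jaw":0.085},
  {"sx":0.002, "sy":0.002, "sz":0.26, "jaw":0.085},
])

```text
clock: 9.8
eef_pos: [0.5256, -0.2709, 0.0632]
tool_rot: [0.707, 0.708, -0.0, -0.001]
ft_force: [0.1, -0.7, -0.0]
grip_width: 0.0849
grasp_force: 0.0
```

```bash
python3 go.py .5252,-.2738,.042
```

```text
rotvec [-0.0009 -0.0006  0.0014] d [-0.0029 -0.0004  0.0212]
t 9.8 pos [ 0.5256 -0.2709  0.0632] q [-0.48  0.54 -0.01  1.03  0.    1.09] w 0.0849 gf 0.0 ft [ 0.1 -0.7 -0. ]
```

To row units: 0.021 m / 0.5 = 0.042, 0.012 m / 0.5 = 0.024.

Emit:
send_path([
  {"sx":-0.006, "sz":0.024, "jaw":0.085},
  {"sx":-0.006, "sz":0.042, "jaw":0.085},
  {"sx":-0.006, "sz":0.042, "jaw":0.06},
  {"sx":-0.006, "sz":0.042, "jaw":0.02},
  {"sx":-0.006, "sz":0.042, "jaw":0.02},
  {"sx":-0.006, "sz":0.042, "jaw":0.02},
  {"sx":-0.006, "sz":0.042, "jaw":0.02},
  {"sx":-0.006, "sz":0.042, "jaw":0.02},
])

```text
clock: 10.8
eef_pos: [0.5261, -0.2753, 0.0431]
tool_rot: [0.707, 0.707, 0.0, 0.001]
ft_force: [0.0, -0.0, 4.7]
grip_width: 0.0243
grasp_force: 59.2
```

```bash
python3 go.py .5252,-.2738,.042
```

```text
rotvec [0.0016 0.0007 0.    ] d [ 0.0015 -0.0009  0.0011]
t 10.8 pos [ 0.5261 -0.2753  0.0431] q [-0.48  0.56 -0.03  0.98  0.    1.09] w 0.0243 gf 59.2 ft [ 0.  -0.   4.7]
```

Emit:
send_path([
  {"sz":-0.02, "jaw":0.02},
  {"sz":-0.06, "jaw":0.02},
  {"sz":-0.12, "jaw":0.02},
  {"sz":-0.2, "jaw":0.02},
  {"sz":-0.28, "jaw":0.02},
  {"sz":-0.32, "jaw":0.02},
  {"sx":0.06, "sy":0.01, "sz":-0.32, "jaw":0.02},
  {"sx":0.14, "sy":0.02, "sz":-0.32, "jaw":0.02},
  {"sx":0.24, "sy":0.04, "sz":-0.32, "jaw":0.02},
  {"sx":0.32, "sy":0.06, "sz":-0.32, "jaw":0.02},
])

```text
clock: 12.05
eef_pos: [0.5546, -0.1132, 0.2018]
tool_rot: [0.707, 0.707, -0.001, -0.001]
ft_force: [-0.0, -0.5, -1.8]
grip_width: 0.0247
grasp_force: 59.0
```

```bash
python3 go.py .5741,-.03,.2
```

```text
rotvec [-0.0023 -0.0005  0.0002] d [0.0832 0.0195 0.0018]
t 12.05 pos [ 0.5546 -0.1132  0.2018] q [-0.2   0.39  0.13  1.32  0.    1.37] w 0.0247 gf 59.0 ft [-0.  -0.5 -1.8]
```

To row units: 0.081 m / 0.5 = 0.162, 0.042 m / 0.5 = 0.084.

Emit:
send_path([
  {"sx":0.08, "sy":0.02, "jaw":0.02},
  {"sx":0.14, "sy":0.032, "jaw":0.02},
  {"sx":0.162, "sy":0.038, "jaw":0.02},
  {"sx":0.162, "sy":0.038, "sz":0.02, "jaw":0.02},
  {"sx":0.162, "sy":0.038, "sz":0.044, "jaw":0.02},
  {"sx":0.162, "sy":0.038, "sz":0.06, "jaw":0.02},
  {"sx":0.162, "sy":0.038, "sz":0.072, "jaw":0.02},
  {"sx":0.162, "sy":0.038, "sz":0.084, "jaw":0.02},
  {"sx":0.162, "sy":0.038, "sz":0.084, "jaw":0.02},
])

```text
clock: 13.18
eef_pos: [0.5743, -0.034, 0.1599]
tool_rot: [0.707, 0.707, -0.0, -0.0]
ft_force: [-0.2, 0.6, -2.8]
grip_width: 0.0241
grasp_force: 58.9
```

```bash
python3 go.py .575,-.0325,.135
```

```text
rotvec [-0.0006 -0.0002 -0.0002] d [0.0015 0.0007 0.0249]
t 13.18 pos [ 0.5743 -0.034   0.1599] q [-0.06  0.43  0.08  1.23  0.    1.51] w 0.0241 gf 58.9 ft [-0.2  0.6 -2.8]
```

No resistance 11 mm below the pin's tip height, so the pin is in the bore.

To row units: 0.026 m / 0.5 = 0.052, 0.025 m / 0.5 = 0.05.

Emit:
send_path([
  {"sx":0.002, "sz":0.016, "jaw":0.02},
  {"sx":0.002, "sz":0.03, "jaw":0.02},
  {"sx":0.002, "sz":0.04, "jaw":0.02},
  {"sx":0.002, "sz":0.046, "jaw":0.02},
  {"sx":0.002, "sz":0.05, "jaw":0.02},
  {"sx":0.002, "sz":0.052, "jaw":0.02},
  {"sx":0.002, "sz":0.052, "jaw":0.02},
])

```text
clock: 14.05
eef_pos: [0.5747, -0.033, 0.1351]
tool_rot: [0.707, 0.707, 0.0, 0.0]
ft_force: [-0.6, 0.3, 4.0]
grip_width: 0.0241
grasp_force: 59.5
```

```bash
python3 go.py .575,-.0325,.135
```

```text
rotvec [0.001  0.0001 0.    ] d [0.0005 0.0003 0.0001]
t 14.05 pos [ 0.5747 -0.033   0.1351] q [-0.06  0.44  0.04  1.17 -0.    1.51] w 0.0241 gf 59.5 ft [-0.6  0.3  4. ]
```

To row units: 0.2 m / 0.5 = 0.4, -0.028 m / 0.5 = -0.056.

Emit:
send_path([
  {"sz":0.001, "jaw":0.03},
  {"sz":0.001, "jaw":0.06},
  {"sz":0.001, "jaw":0.06},
  {"sz":-0.06, "jaw":0.085},
  {"sz":-0.14, "jaw":0.085},
  {"sz":-0.2, "jaw":0.085},
  {"sx":0.1, "sy":-0.028, "sz":-0.2, "jaw":0.085},
  {"sx":0.2, "sy":-0.056, "sz":-0.2, "jaw":0.085},
  {"sx":0.3, "sy":-0.084, "sz":-0.2, "jaw":0.085},
  {"sx":0.4, "sy":-0.112, "sz":-0.2, "jaw":0.085},
])

```text
clock: 15.3
eef_pos: [0.518, 0.1685, 0.2344]
tool_rot: [0.707, 0.707, 0.0, 0.0]
ft_force: [0.9, -0.6, 1.0]
grip_width: 0.0849
grasp_force: 0.0
```

Emit:
send_path([
  {"sx":0.1, "sy":-0.028, "jaw":0.085},
  {"sx":0.2, "sy":-0.056, "jaw":0.085},
  {"sx":0.3, "sy":-0.084, "jaw":0.085},
  {"sx":0.4, "sy":-0.112, "jaw":0.085},
  {"sx":0.46, "sy":-0.132, "jaw":0.085},
  {"sx":0.476, "sy":-0.134, "jaw":0.085},
])

```text
clock: 16.05
eef_pos: [0.4504, 0.4069, 0.2338]
tool_rot: [0.706, 0.708, -0.0, -0.0]
ft_force: [0.4, 0.5, -0.6]
grip_width: 0.0848
grasp_force: 0.0
```

```bash
python3 go.py .452,.4065,.029;  python3 rim.py .073 .5745 -.0303 .092 M1; python3 -c "
import cv2,numpy as np
a=cv2.imread('pics/M1_top.png')[120:270,180:350];b=cv2.imread('pics/M1_scene.png')[130:280,200:370]
cv2.imwrite('pics/M1v.png',cv2.resize(np.hstack([a,b]),None,fx=2.3,fy=2.3,interpolation=2))"
```

```text
rotvec [-0.0003  0.0002  0.0032] d [-0.0004  0.0016  0.2048]
t 16.05 pos [0.4504 0.4069 0.2338] q [0.73 0.46 0.32 1.44 0.   2.3 ] w 0.0848 gf 0.0 ft [ 0.4  0.5 -0.6]
top centre [ 0.5721 -0.0322] dr 0.0018 n 39
scene centre [ 0.5741 -0.0322] dr 0.0015 n 43
```

View pics/M1v.png

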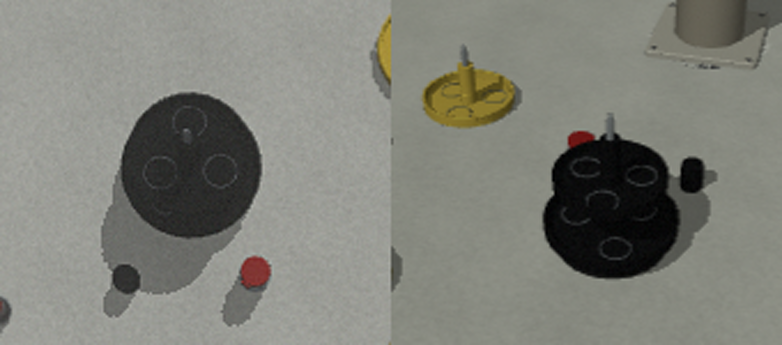

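The medium tier sits level and centred on the large one: left crop (190,165), right crop (610,175), pin tip (610,115). Next, the small tier.

To row units: 0.18 m / 0.5 = 0.36, 0.175 m / 0.5 = 0.35.

Emit:
send_path([
  {"sy":0.002, "sz":0.1, "jaw":0.085},
  {"sy":0.002, "sz":0.2, "jaw":0.085},
  {"sy":0.002, "sz":0.3, "jaw":0.085},
  {"sy":0.002, "sz":0.35, "jaw":0.085},
  {"sy":0.002, "sz":0.36, "jaw":0.085},
  {"sy":0.002, "sz":0.36, "jaw":0.085},
])

```text
clock: 16.9
eef_pos: [0.4534, 0.4045, 0.0552]
tool_rot: [0.708, 0.707, 0.001, 0.0]
ft_force: [-0.2, 0.4, -0.3]
grip_width: 0.0847
grasp_force: 0.0
```

```bash
python3 go.py .452,.4065,.029; python3 -c "
from h import *
print(tri((294.3,179),(261,177)))"
```

```text
rotvec [ 0.0009 -0.0006 -0.0014] d [ 0.0019 -0.0014  0.0262]
t 16.9 pos [0.4534 0.4045 0.0552] q [ 0.73  0.57  0.03  1.03 -0.    2.3 ] w 0.0847 gf 0.0 ft [-0.2  0.4 -0.3]
[ 0.57135403 -0.03415162  0.1968759 ]
```

To row units: 0.026 m / 0.5 = 0.052, 0.013 m / 0.5 = 0.026.

Emit:
send_path([
  {"sx":0.004, "sy":-0.002, "sz":0.026, "jaw":0.085},
  {"sx":0.004, "sy":-0.002, "sz":0.052, "jaw":0.085},
  {"sx":0.004, "sy":-0.002, "sz":0.052, "jaw":0.06},
  {"sx":0.004, "sy":-0.002, "sz":0.052, "jaw":0.02},
  {"sx":0.004, "sy":-0.002, "sz":0.052, "jaw":0.02},
  {"sx":0.004, "sy":-0.002, "sz":0.052, "jaw":0.02},
  {"sx":0.004, "sy":-0.002, "sz":0.052, "jaw":0.02},
  {"sx":0.004, "sy":-0.002, "sz":0.052, "jaw":0.02},
])

```text
clock: 17.9
eef_pos: [0.452, 0.4075, 0.0291]
tool_rot: [0.707, 0.707, 0.001, 0.0]
ft_force: [0.3, -0.4, 3.9]
grip_width: 0.0236
grasp_force: 59.0
```

```bash
python3 go.py .452,.4065,.029
```

```text
rotvec [ 0.0012 -0.0011  0.    ] d [-0.001   0.      0.0001]
t 17.9 pos [0.452  0.4075 0.0291] q [0.73 0.6  0.01 0.97 0.   2.3 ] w 0.0236 gf 59.0 ft [ 0.3 -0.4  3.9]
```

To row units: -0.225 m / 0.5 = -0.45, -0.22 m / 0.5 = -0.44.

Emit:
send_path([
  {"sz":-0.02, "jaw":0.02},
  {"sz":-0.08, "jaw":0.02},
  {"sz":-0.18, "jaw":0.02},
  {"sz":-0.28, "jaw":0.02},
  {"sz":-0.38, "jaw":0.02},
  {"sz":-0.44, "jaw":0.02},
  {"sx":-0.06, "sy":0.02, "sz":-0.45, "jaw":0.02},
  {"sx":-0.16, "sy":0.048, "sz":-0.45, "jaw":0.02},
  {"sx":-0.26, "sy":0.076, "sz":-0.45, "jaw":0.02},
  {"sx":-0.36, "sy":0.1, "sz":-0.45, "jaw":0.02},
])

```text
clock: 19.15
eef_pos: [0.5012, 0.2253, 0.2532]
tool_rot: [0.707, 0.707, -0.0, -0.0]
ft_force: [0.7, 0.3, -1.6]
grip_width: 0.024
grasp_force: 58.9
```

Emit:
send_path([
  {"sx":-0.1, "sy":0.028, "jaw":0.02},
  {"sx":-0.2, "sy":0.056, "jaw":0.02},
  {"sx":-0.3, "sy":0.084, "jaw":0.02},
  {"sx":-0.4, "sy":0.112, "jaw":0.02},
  {"sx":-0.48, "sy":0.136, "jaw":0.02},
  {"sx":-0.518, "sy":0.142, "jaw":0.02},
  {"sx":-0.518, "sy":0.142, "jaw":0.02},
  {"sx":-0.518, "sy":0.142, "jaw":0.02},
])

```text
clock: 20.15
eef_pos: [0.572, -0.0308, 0.2533]
tool_rot: [0.707, 0.708, 0.0, -0.001]
ft_force: [-0.4, -0.3, -1.4]
grip_width: 0.0242
grasp_force: 59.0
```

```bash
python3 go.py .5735,-.032,.191; python3 rim.py .058 .5735 -.032 .225 S1; python3 -c "
import cv2,numpy as np
a=cv2.imread('pics/S1_top.png')[120:270,180:350];b=cv2.imread('pics/S1_scene.png')[100:250,200:370]
cv2.imwrite('pics/S1v.png',cv2.resize(np.hstack([a,b]),None,fx=2.3,fy=2.3,interpolation=2))"
```

```text
rotvec [-0.0007 -0.0007  0.0012] d [-0.0012  0.0015  0.0623]
t 20.15 pos [ 0.572  -0.0308  0.2533] q [-0.05  0.38  0.26  1.45  0.    1.52] w 0.0242 gf 59.0 ft [-0.4 -0.3 -1.4]Traceback (most recent call last):
  File "rim.py", line 27, in <module>
    E=np.vstack(E); r=E[:,1]-R
    return _nx.concatenate(arrs, 0, dtype=dtype, casting=casting)
           ~~~~~~~~~~~~~~~^^^^^^^^^^^^^^^^^^^^^^^^^^^^^^^^^^^^^^^
ValueError: need at least one array to concatenate
[ WARN:0@0.018] global loadsave.cpp:275 findDecoder imread_('pics/S1_scene.png'): can't open/read file: check file path/integrity
Traceback (most recent call last):
TypeError: 'NoneType' object is not subscriptable
```

Units first: shifts go in shares of 0.5 m and turns go in shares of 2 pi rad. So 0.037 m / 0.5 = 0.074, 0.034 m / 0.5 = 0.068.

Emit:
send_path([
  {"sx":-0.002, "sy":0.002, "sz":0.02, "jaw":0.02},
  {"sx":-0.002, "sy":0.002, "sz":0.04, "jaw":0.02},
  {"sx":-0.002, "sy":0.002, "sz":0.05, "jaw":0.02},
  {"sx":-0.002, "sy":0.002, "sz":0.06, "jaw":0.02},
  {"sx":-0.002, "sy":0.002, "sz":0.068, "jaw":0.02},
  {"sx":-0.002, "sy":0.002, "sz":0.074, "jaw":0.02},
  {"sx":-0.002, "sy":0.002, "sz":0.074, "jaw":0.02},
])

```text
clock: 21.08
eef_pos: [0.5734, -0.033, 0.2161]
tool_rot: [0.707, 0.707, -0.0, -0.0]
ft_force: [0.7, 0.7, -1.1]
grip_width: 0.0241
grasp_force: 59.0
```

```bash
python3 go.py .5735,-.032,.191
```

```text
rotvec [-0.0003 -0.0001 -0.    ] d [0.001  0.0001 0.0251]
t 21.07 pos [ 0.5734 -0.033   0.2161] q [-0.06  0.4   0.18  1.36  0.    1.51] w 0.0241 gf 59.0 ft [ 0.7  0.7 -1.1]
```

No contact force with the bore 11 mm past the tip height. Going down to the seat.

To row units: 0.026 m / 0.5 = 0.052, 0.025 m / 0.5 = 0.05.

Emit:
send_path([
  {"sz":0.016, "jaw":0.02},
  {"sz":0.03, "jaw":0.02},
  {"sz":0.04, "jaw":0.02},
  {"sz":0.046, "jaw":0.02},
  {"sz":0.05, "jaw":0.02},
  {"sz":0.052, "jaw":0.02},
  {"sz":0.052, "jaw":0.02},
])

```text
clock: 21.95
eef_pos: [0.5738, -0.033, 0.191]
tool_rot: [0.707, 0.707, 0.0, 0.0]
ft_force: [-0.8, 0.4, 2.8]
grip_width: 0.0242
grasp_force: 59.1
```

```bash
python3 go.py .5735,-.032,.191
```

```text
rotvec [0.0012 0.0001 0.    ] d [ 0.001  -0.0003  0.    ]
t 21.95 pos [ 0.5738 -0.033   0.191 ] q [-0.06  0.41  0.13  1.3  -0.    1.51] w 0.0242 gf 59.1 ft [-0.8  0.4  2.8]
```

To row units: -0.139 m / 0.5 = -0.278, -0.03 m / 0.5 = -0.06.

Emit:
send_path([
  {"sz":0.001, "jaw":0.03},
  {"sz":0.001, "jaw":0.06},
  {"sz":0.001, "jaw":0.06},
  {"sz":-0.06, "jaw":0.085},
  {"sz":-0.14, "jaw":0.085},
  {"sz":-0.2, "jaw":0.085},
  {"sx":0.04, "sy":-0.07, "sz":-0.2, "jaw":0.085},
  {"sx":0.09, "sy":-0.16, "sz":-0.2, "jaw":0.085},
  {"sx":0.15, "sy":-0.25, "sz":-0.2, "jaw":0.085},
  {"sx":0.167, "sy":-0.278, "sz":-0.2, "jaw":0.085},
])

```text
clock: 23.2
eef_pos: [0.4323, 0.0515, 0.2908]
tool_rot: [0.706, 0.708, 0.0, 0.0]
ft_force: [0.5, 0.8, 0.6]
grip_width: 0.0846
grasp_force: 0.0
```

Emit:
send_path([
  {"sz":0.06, "jaw":0.085},
  {"sz":0.14, "jaw":0.085},
  {"sz":0.24, "jaw":0.085},
  {"sz":0.32, "jaw":0.085},
  {"sz":0.38, "jaw":0.085},
  {"sz":0.42, "jaw":0.085},
  {"sz":0.44, "jaw":0.085},
  {"sz":0.44, "jaw":0.085},
])

```text
clock: 24.2
eef_pos: [0.4345, 0.0503, 0.0699]
tool_rot: [0.707, 0.707, -0.0, -0.0]
ft_force: [0.0, -0.4, 0.8]
grip_width: 0.0848
grasp_force: 0.0
```

```bash
python3 go.py .4345,.0505,.008; python3 - <<'E'
from h import *
P=[]
for n,(x,y) in dict(top=(180,120),scene=(200,100)).items():
    p,d=imaging.camera(n); P.append(p[y:y+150,x:x+170,::-1])
cv2.imwrite("pics/K1.png",cv2.resize(np.hstack(P),None,fx=2.3,fy=2.3,interpolation=2))
E
```

```text
rotvec [-0.0009  0.0003 -0.0003] d [0.0002 0.     0.0619]
t 24.2 pos [0.4345 0.0503 0.0699] q [ 0.12  0.27 -0.42  0.89 -0.    1.69] w 0.0848 gf 0.0 ft [ 0.  -0.4  0.8]
```

View pics/K1.png

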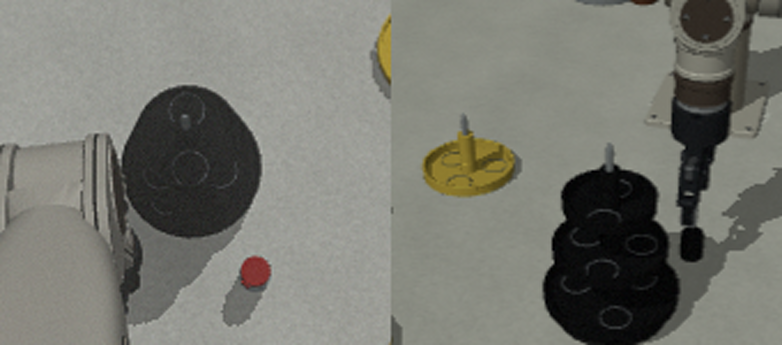

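All three tiers are stacked level, with the small tier's pin tip at right crop (609,146) and left crop (185,117). The gripper is straight above the knob at (690,243). Grip the knob.

To row units: 0.061 m / 0.5 = 0.122, 0.05 m / 0.5 = 0.1.

```bash
python3 -c "
from h import *
print(tri((294.6,163.2),(260.2,170.6)))"
```

```text
[ 0.57162472 -0.03400484  0.24768408]
```

Emit:
send_path([
  {"sz":0.05, "jaw":0.085},
  {"sz":0.1, "jaw":0.085},
  {"sz":0.122, "jaw":0.085},
  {"sz":0.122, "jaw":0.06},
  {"sz":0.122, "jaw":0.025},
  {"sz":0.122, "jaw":0.025},
  {"sz":0.122, "jaw":0.025},
  {"sz":0.122, "jaw":0.025},
])

```text
clock: 25.3
eef_pos: [0.4354, 0.0506, 0.0106]
tool_rot: [0.707, 0.707, 0.001, 0.001]
ft_force: [-1.0, -0.0, 4.9]
grip_width: 0.0303
grasp_force: 58.8
```

```bash
python3 go.py .4345,.0505,.008
```

```text
rotvec [ 0.0023 -0.0003  0.0001] d [-0.0001 -0.0009  0.0026]
t 25.3 pos [0.4354 0.0506 0.0106] q [ 0.12  0.36 -0.49  0.72 -0.    1.69] w 0.0303 gf 58.8 ft [-1.  -0.   4.9]
```

To row units: -0.28 m / 0.5 = -0.56, -0.25 m / 0.5 = -0.5.

Emit:
send_path([
  {"sz":-0.02, "jaw":0.025},
  {"sz":-0.1, "jaw":0.025},
  {"sz":-0.2, "jaw":0.025},
  {"sz":-0.3, "jaw":0.025},
  {"sz":-0.4, "jaw":0.025},
  {"sz":-0.5, "jaw":0.025},
  {"sz":-0.56, "jaw":0.025},
  {"sx":-0.04, "sy":0.07, "sz":-0.56, "jaw":0.025},
  {"sx":-0.09, "sy":0.16, "sz":-0.56, "jaw":0.025},
  {"sx":-0.14, "sy":0.24, "sz":-0.56, "jaw":0.025},
])

```text
clock: 26.55
eef_pos: [0.5555, -0.0201, 0.2904]
tool_rot: [0.707, 0.707, 0.001, 0.001]
ft_force: [-0.0, 0.3, -1.2]
grip_width: 0.0304
grasp_force: 59.4
```

Emit:
send_path([
  {"sx":-0.0276, "sy":0.037, "jaw":0.025},
  {"sx":-0.0276, "sy":0.037, "jaw":0.025},
  {"sx":-0.0276, "sy":0.037, "jaw":0.025},
  {"sx":-0.0276, "sy":0.037, "jaw":0.025},
])

```text
clock: 27.05
eef_pos: [0.5722, -0.0326, 0.29]
tool_rot: [0.707, 0.707, 0.0, 0.0]
ft_force: [0.1, -0.3, 0.6]
grip_width: 0.0303
grasp_force: 59.5
```

```bash
python3 go.py .573,-.0333,.226; python3 - <<'E'
from h import *
p,d=imaging.camera("scene"); q=np.hstack([p[90:220,240:345,::-1]])
cv2.imwrite("pics/K2.png",cv2.resize(q,None,fx=4,fy=4,interpolation=2))
E
```

```text
rotvec [ 0.0003 -0.0001  0.0009] d [-0.0007  0.0008  0.064 ]
t 27.05 pos [ 0.5722 -0.0326  0.29  ] q [-0.06  0.38  0.34  1.54  0.    1.51] w 0.0303 gf 59.5 ft [ 0.1 -0.3  0.6]
```

View pics/K2.png

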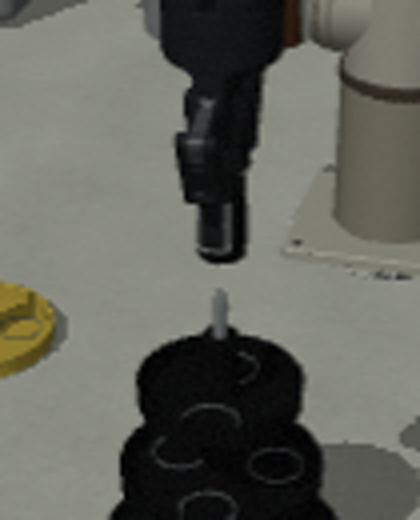

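The knob's underside (222,255) hangs in line with the pin (220,295). Lower it.

To row units: 0.038 m / 0.5 = 0.076, 0.034 m / 0.5 = 0.068.

Emit:
send_path([
  {"sy":0.001, "sz":0.024, "jaw":0.025},
  {"sy":0.001, "sz":0.044, "jaw":0.025},
  {"sy":0.001, "sz":0.058, "jaw":0.025},
  {"sy":0.001, "sz":0.068, "jaw":0.025},
  {"sy":0.001, "sz":0.076, "jaw":0.025},
  {"sy":0.001, "sz":0.076, "jaw":0.025},
])

```text
clock: 27.85
eef_pos: [0.5734, -0.0333, 0.251]
tool_rot: [0.707, 0.707, -0.0, -0.0]
ft_force: [-0.0, 0.8, 0.7]
grip_width: 0.0302
grasp_force: 59.5
```

```bash
python3 go.py .573,-.0333,.226
```

```text
rotvec [-0.0005 -0.     -0.    ] d [-0.     -0.0004  0.025 ]
t 27.85 pos [ 0.5734 -0.0333  0.251 ] q [-0.06  0.39  0.26  1.44  0.    1.51] w 0.0302 gf 59.5 ft [-0.   0.8  0.7]
```

To row units: 0.026 m / 0.5 = 0.052, 0.025 m / 0.5 = 0.05.

Emit:
send_path([
  {"sz":0.016, "jaw":0.025},
  {"sz":0.03, "jaw":0.025},
  {"sz":0.04, "jaw":0.025},
  {"sz":0.046, "jaw":0.025},
  {"sz":0.05, "jaw":0.025},
  {"sz":0.052, "jaw":0.025},
  {"sz":0.052, "jaw":0.025},
])

```text
clock: 28.72
eef_pos: [0.574, -0.0333, 0.2265]
tool_rot: [0.707, 0.707, 0.001, 0.001]
ft_force: [0.0, 0.4, 5.2]
grip_width: 0.0302
grasp_force: 60.0
```

```bash
python3 go.py .573,-.0333,.226
```

```text
rotvec [ 0.0023  0.0002 -0.    ] d [ 0.     -0.001   0.0005]
t 28.73 pos [ 0.574  -0.0333  0.2265] q [-0.06  0.39  0.2   1.38 -0.    1.51] w 0.0302 gf 60.0 ft [0.  0.4 5.2]
```

Contact at the seat height (+5 N). Release, rise, retreat and look.

To row units: -0.16 m / 0.5 = -0.32, -0.12 m / 0.5 = -0.24.

Emit:
send_path([
  {"jaw":0.035},
  {"jaw":0.06},
  {"jaw":0.07},
  {"sz":-0.06, "jaw":0.085},
  {"sz":-0.14, "jaw":0.085},
  {"sz":-0.2, "jaw":0.085},
  {"sx":-0.08, "sy":-0.08, "sz":-0.2, "jaw":0.085},
  {"sx":-0.16, "sy":-0.16, "sz":-0.2, "jaw":0.085},
  {"sx":-0.24, "sy":-0.24, "sz":-0.2, "jaw":0.085},
  {"sx":-0.32, "sy":-0.32, "sz":-0.2, "jaw":0.085},
])

```text
clock: 29.98
eef_pos: [0.4121, -0.1943, 0.3252]
tool_rot: [0.707, 0.707, -0.0, 0.0]
ft_force: [-0.0, -1.0, 0.2]
grip_width: 0.0852
grasp_force: 0.0
```

Emit:
send_path([
  {"sx":-0.1, "sy":-0.06, "jaw":0.085},
  {"sx":-0.2, "sy":-0.12, "jaw":0.085},
  {"sx":-0.2, "sy":-0.12, "jaw":0.085},
  {"sx":-0.2, "sy":-0.12, "jaw":0.085},
])

```text
clock: 30.48
eef_pos: [0.3534, -0.2932, 0.3252]
tool_rot: [0.707, 0.707, 0.0, -0.0]
ft_force: [0.1, -0.2, -0.6]
grip_width: 0.0855
grasp_force: 0.0
```

```bash
python3 - <<'E'
from h import *
P=[]
for n,(x,y) in dict(top=(150,120),scene=(220,130)).items():
    p,d=imaging.camera(n); P.append(p[y:y+150,x:x+170,::-1]); X=cloud(n,d)
    Q=X[(np.hypot(X[...,0]-.573,X[...,1]+.033)<.014)&(X[...,2]>.2)]; print(n,"knob top z",np.nanmedian(Q[:,2]).round(4),np.nanmean(Q,0).round(4),len(Q))
cv2.imwrite("pics/F.png",cv2.resize(np.hstack(P),None,fx=2.3,fy=2.3,interpolation=2))
E
```

```text
top knob top z 0.2565 [ 0.5725 -0.0333  0.2549] 109
scene knob top z 0.2505 [ 0.5785 -0.031   0.2358] 102
```

View pics/F.png

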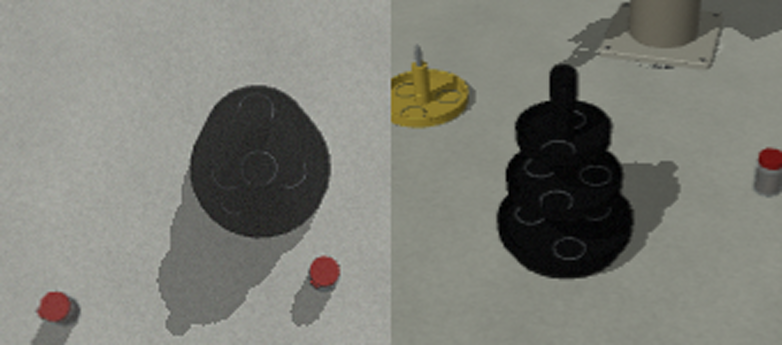

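The rack stands complete and level with the knob on top (right crop (563,85)). The knob's top is at 0.256 m, which is exactly 22+70+70+54+40 mm, and both jars are where they were. Handing in.

```bash
python3 -c "
from workcell import workorder
print(workorder.job_done())"
```

```text
the job is handed in; nothing more can be done
None
```

The spice rack is assembled (large, medium and small tier, then the knob) and handed in at about 31 s; the pictures show it seated and level with both jars in place, I didn't re-check the bowl in the last picture, and no verdict was returned.

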